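# Hang the screw pail on the weighing stand

### The arm

A 6-joint arm with a two-finger parallel gripper is mounted at the origin on the work surface. World frame = base frame: x ahead of the robot, y to its left, z up, the work surface at z = 0. Lengths are in m, angles in rad, forces in N, time in s.
With the tool pointing down it reaches from about 0.375 to 0.9 m from the base axis. Payload 3.1 kg.
Tool frame: the origin (TCP) lies on the centre line of the jaws, within the pads' length; the fingertips stand 22 mm ahead of it and the grasp point (between the pads) lies 3 mm ahead of it; z points along the fingers, y is the line along which they close (so a half turn about z gives the same grasp; the last joint's range is limited). The gripper opens to 85 mm and grips with 20 to 120 N. Pads are 22 mm wide; open, the fingers measure 114 mm over their backs; the gripper's body (76 mm by 85 mm) begins 54 mm behind the grasp point. The pads swing forward as they close: fully open they stand 13 mm farther back than shut.
Start: joints at [1.089, 0.527, 1.433, -0, 1.181, -0.178], TCP at [0.187, 0.596, 0.253] pointing down, gripper open.
Joint ranges: [-3.08, 3.08], [-0.75, 2.2], [0.22, 2.44], [-1.43, 4.57], [0, 2.65], [-2.85, 2.85]. Speed limits (rad/s): [2.79, 2.79, 3.14, 3.14, 3.14, 3.14].

### API

Orientations are given as a unit quaternion [x, y, z, w].
In Python, from station import manip, optics, sense gives the robot as it stands (manip), with the cameras (optics) and the readings as plain functions.
- The arm moves only by the shell command python3 drive.py 'ROWS' [FORCE]. ROWS is a JSON list that holds a single list of rows (three levels of brackets), with 1 to 20 rows, each of 5 numbers: dx, dy, dz in parts of the range, where 1.0 means 0.75 m, then a turn about the tool's z in fractions of the full range, 1 being pi rad, then the opening from 0.0 (shut) to 1.0 (fully open); each row is the pose to reach, as a shift and turn from the pose commanded when the command began, along the tool's axes at that moment; what a row does not reach only later rows make up. A row lasts 1/10 s, in which the tool goes at most 0.05 m and 0.15 rad, less where a joint would pass 70% of its speed; a pose out of reach is approached as far as the arm can. The fingers move at their own pace and stop on an object; FORCE is the grip in N (left out, the last holds). Time passes only in rows, so rows that do not move let the fingers close. It prints the time, the measured TCP pose, the force, the opening and the grip force at its end. Shift and turn numbers lie between -1 and 1, and a call with a number outside is refused. Input that does not fit is refused with a message, and nothing moves.
- sense(): the state, without advancing time (a new reading comes with each control period).
- optics.snapshot(name): name is "side" or "top"; returns a dict with "pixels" (480x640x3 uint8, red, green, blue), "range_z" (480x640 float32, m along the optical axis (not along the pixel's ray), 0 where there is no reading), "fov_y" (degrees; the focal length in pixels is half the picture's height over the tangent of half this angle, whatever the lens; pixels are square), "cx", "cy" (the principal point, pixels), "R" (3x3) and "t" (3): a world point X has camera coordinates R X + t. Camera axes: x right, y down, z forward; pixel columns grow to the right and rows downward; lengths in m; the calibration is good to about 2 mm. A picture is of the moment at which its call begins.
- manip.sign_off(): hands the job in; it is judged then, once.
The state is a dict: "t": time; "q": joint angles; "qd": joint speeds; "tau": joint torques, N m; "tcp_pos": TCP position; "tool_rot": TCP orientation; "force": force on the tool from outside, world axes, zero at the start; "ft_torque": the same for the moment, N m; "finger_gap": opening from 0.0 (shut) to 1.0 (fully open); "gripper_force": force on a finger pad.
Only numpy, scipy, OpenCV 4.12 (cv2) and the standard library are available. Lean on these libraries where they do the work, as an engineer would, in place of code of your own. Each camera call takes 0.05 s, during which the arm holds its last target. There are 200 camera calls.

### The job

With a fingertip, lift the folded bail of the blue screw pail until it stands upright by itself, without shoving the pail about. Then take the bail by its red grip and hang the pail on the double hook of the weighing stand: the hook's height is not known, so lower it gently by feel, let go only once the sprung hook carries the whole weight, never force the hook down and never let the pail drop. Leave the pail hanging still and upright in the notches of both prongs, and leave the other things on the bench alone.

Things in the scene. Friction and masses are not known exactly. Their poses are not given: they have to be found in the camera images.
- pail: Loose blue sheet-metal pail, 92 mm high, 92 mm across the bottom, 104 mm across the rim, screws inside; 0.4 to 0.6 kg. Origin: centre of its underside, z up. The bail's pivots are at z = 85 mm, y = +63 and -63 mm. The folded bail sticks out level on its -x side (towards the robot).
- bail (a joint): Bail angle, rad: 0 = folded level to the pail's -x, 1.57 = upright, 3.14 = folded to +x. Starts at 0 to 0.25. A snug pivot (0.03 N m of friction, about 0.3 to 0.5 N at the grip) keeps it where it is left; hanging, the pail swings on it.
- bail_grip (a point): Centre of the red grip on the bail: cylinder 12 mm thick, 30 mm long along the pail's y, 115 mm from the pivot line. Beside it the crown goes on as straight 6 mm wire to y = +48 and -48 mm, then bends to the pivots. Folded it is 85 to 115 mm above the bench, about 60 mm clear of the rim; upright 200 mm above the pail's underside. Its y axis lies along the crown.
- stand: Fixed weighing stand with a yellow double hook. Origin on the bench, straight below the middle of the hook's notches: the grip's centre must hang above it. z up; prongs point to its -x (towards the robot); the bail's crown must lie along its y. Dark base plate x = -35 to +145 mm, 110 mm wide, 12 mm thick; post 22 mm thick at x = 115 mm, top at 296 mm.
- hook_under (a point): Same point as the stand's origin. Hook: two 8 mm round prongs at y = +32 and -32 mm (56 mm gap for the fingers). Side view, heights over the notch: arm level at 12 mm from a cross plate (front x = 64 mm, 90 mm wide, top 18 mm) to x = 20, down to the notch at x = 0, up to the tip at x = -20 mm, 18 mm high (bar centre lines).
- post_foot (a point): Foot of the post (stand x = 115 mm). The hook is clamped at a height NOT told by any pose: notch centre line 229 to 281 mm above the bench; the seated wire's centre lies 7 to 8 mm higher. The hook is sprung, 1 N per mm: it sinks 4 to 6 mm under the pail and meets a hard stop at 8 mm (about 8 N). Bring the bail in from the front, the tips passing between crown and rim.
- driver: Bystander: screwdriver lying on the bench. Origin at its underside.
- spool: Bystander: orange spool, 64 mm across, 40 mm high, standing. Origin: centre of its underside.
- meter: Bystander: yellow multimeter, 150 x 75 x 36 mm, lying. Origin: centre of its underside.
- cup: Bystander: grey cup, 70 mm across, 70 mm high. Origin: centre of its underside.
- terminals: Bystander: row of green and grey terminal blocks on a rail, 100 x 35 x 34 mm. Origin: centre of its underside.

How it is judged:
On the way, in this order (a step that is already met when the one before it is completed fails the run):
1. the bail stands upright by itself (within about 14 degrees), untouched, the pail still standing on the bench within 30 mm of where it was (value of joint bail between 1.32 and 1.82 rad and contact force between the fingers and pail below 0.05 N and distance of pail from where it was at the start of the episode below 0.03 m and angle between pail's own z axis and vertical below 0.05 rad), for 0.3 s.
2. the pail is lifted clear of the bench by the gripper and does not yet touch the stand (height (world z) of pail above 0.03 m and contact force between pail and stand below 0.05 N and contact force between the fingers and pail above 1 N), for 0.2 s.
At the end, for the whole second after the job is handed in: Stand carries the pail (over 3 N); underside over 20 mm and red grip over 220 mm above the bench; grip centre within 12 mm (level) of the notch line's middle; crown within 0.2 rad of the stand's y; pail tilted under 0.3 rad, slower than 0.04 m/s (contact force between pail and stand above 3 N and height (world z) of pail above 0.02 m and height (world z) of bail_grip above 0.22 m and horizontal distance between bail_grip and stand below 0.012 m and angle between pail's own z axis and vertical below 0.3 rad and angle between the y axis of bail_grip and the y axis of stand, either way round below 0.2 rad and linear speed of pail below 0.04 m/s); the robot touches nothing.
It fails at once if the pail or its bail presses on the hook or stand with more than 13 N (contact force between pail and stand above 13 N).
It fails at once if the pail drops or is flung: it moves faster than 0.12 m/s with no finger touching it or its bail (contact force between the fingers and pail below 0.01 N and linear speed of pail above 0.12 m/s).
It fails at once if the robot pushes on the weighing stand with more than 10 N (contact force between any of the fingers, the arm and stand above 10 N).
It fails at once if another thing on the bench is moved by more than 30 mm (distance of any of driver, spool, meter, cup, terminals from where it was at the start of the episode above 0.03 m).
It also fails if it takes over 72 s, if anything falls off the work surface, if the arm or the gripper's body presses on something with over 40 N, if the wrist force passes 120 N, or if a joint passes its speed limit or range.

## Working session

There is one attempt and no reset: what is moved stays moved. The work goes in short steps, Python scripts to look and compute and a shell command to move; the robot and the scene stay as the last step left them, time stands still between calls to the robot, and variables do not carry over. Pictures are saved under pics/ and viewed, at most 10 in all, crops included, and the job is handed in when it is done.

```bash
ls; mkdir -p pics; cat > h.py <<'E'
import numpy as np, cv2
from station import manip, optics, sense
def snap(n,f=None):
    s=optics.snapshot(n)
    if f: cv2.imwrite('pics/'+f,cv2.cvtColor(s['pixels'],cv2.COLOR_RGB2BGR))
    return s
def cloud(s):
    f=240/np.tan(np.radians(s['fov_y'])/2); z=s['range_z']
    v,u=np.mgrid[:480,:640]
    c=np.stack([(u-s['cx'])/f*z,(v-s['cy'])/f*z,z],-1)
    return (c-np.array(s['t']))@np.array(s['R'])   # R^T(c-t)
def hsv(s): return cv2.cvtColor(s['pixels'],cv2.COLOR_RGB2HSV)
E
python3 - <<'E'
from h import *
for n in('side','top'):
    s=snap(n,n+'0.png'); print(n,s['fov_y'],s['cx'],s['cy'],-np.array(s['R']).T@np.array(s['t']),(s['range_z']>0).mean())
print(sense())
E
```

```text
drive.py
pics
station.py
side 54.12439600581183 328.0979130274587 242.8489087429968 [0.37755416 0.92553034 0.64800346] 0.9959537760416667
top 42.84816806412906 312.3621175414122 235.7733420516446 [0.24485251 0.00472127 1.76278093] 0.995986328125
{'t': 0.1, 'q': array([ 1.08848876e+00,  5.28343399e-01,  1.43376977e+00, -5.76459091e-07,
        1.18142544e+00, -1.78473429e-01]), 'qd': array([ 5.01749234e-04, -6.19833214e-05, -1.72731071e-03, -3.15064111e-05,
       -2.45688783e-04,  7.82171180e-05]), 'tau': array([-5.64906168e-04, -4.43307602e+01, -1.78586751e+01, -2.55780269e-04,
        3.89939407e-03,  9.83771145e-06]), 'tcp_pos': array([0.18665946, 0.59584251, 0.25245116]), 'tool_rot': array([ 1.51333221e-01,  9.88482326e-01, -9.20439780e-04, -3.15393380e-04]), 'force': array([-0.83331292, -0.67290272,  0.46320427]), 'ft_torque': array([ 0.05013251, -0.01384587,  0.00040886]), 'gripper_force': 0.0, 'finger_gap': 0.999750184930574}
```

View pics/side0.png

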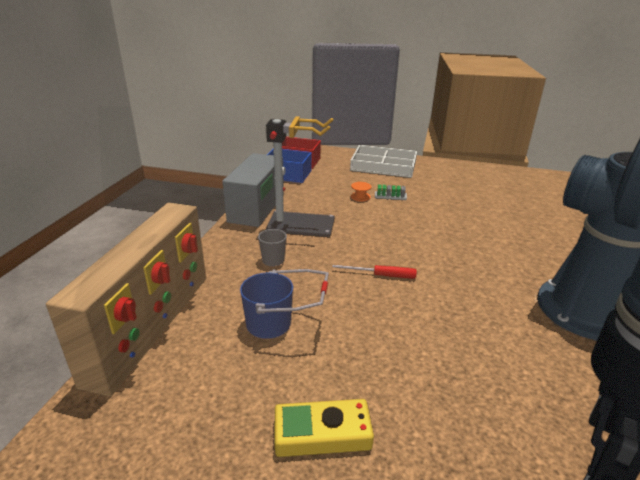

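View pics/top0.png

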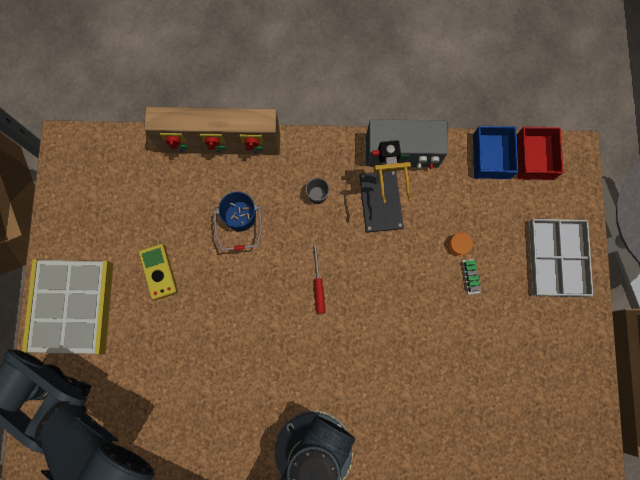

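Side view: pail at (268,305), red grip (324,287), stand plate (305,223), hook (310,127). Top view: pail (237,211), grip (240,247), stand plate (381,201), hook tips (382–410,198). The cup and driver lie between pail and stand.

```bash
cat > m.py <<'E'
from h import *
def ray(s,u,v):
    f=240/np.tan(np.radians(s['fov_y'])/2); R=np.array(s['R']);
    d=R.T@np.array([(u-s['cx'])/f,(v-s['cy'])/f,1]); return -R.T@np.array(s['t']),d/np.linalg.norm(d)
def tri(a,b):
    (o,d),(p,e)=a,b; M=np.stack([d,-e],1); k=np.linalg.lstsq(M,p-o,rcond=None)[0]
    x,y=o+k[0]*d,p+k[1]*e; return (x+y)/2,np.linalg.norm(x-y)
def grab(): 
    return {n:(lambda s:(s,cloud(s),hsv(s)))(snap(n)) for n in('side','top')}
def red(H): return ((H[...,0]<6)|(H[...,0]>174))&(H[...,1]>170)&(H[...,2]>70)
def cen(m): v,u=np.nonzero(m); return u.mean(),v.mean()
def near(P,c,r,z0,z1): return (np.hypot(P[...,0]-c[0],P[...,1]-c[1])<r)&(P[...,2]>z0)&(P[...,2]<z1)
E
python3 - <<'E'
from m import *
np.set_printoptions(precision=4,suppress=True)
g=grab(); r={}
for n,(s,P,H) in g.items():
    print(n)
    win=np.zeros((480,640),bool)
    if n=='side': win[270:305,310:335]=1
    else: win[238:256,225:255]=1
    m=red(H)&win; r[n]=ray(s,*cen(m)); print(' grip px',m.sum(),cen(m),np.median(P[m],0))
    # pail blue
    win[:]=0
    if n=='side': win[265:345,235:300]=1
    else: win[185:235,212:262]=1
    b=(H[...,0]>105)&(H[...,0]<130)&(H[...,1]>120)&win
    Q=P[b]; print(' blue',b.sum(),Q.min(0),Q.max(0), Q[Q[:,2]>.08].mean(0) if (Q[:,2]>.08).any() else'')
    rim=Q[Q[:,2]>.085]
    if len(rim)>10:
        A=np.c_[2*rim[:,:2],np.ones(len(rim))]; x=np.linalg.lstsq(A,(rim[:,:2]**2).sum(1),rcond=None)[0]; print(' rimfit',x[:2],np.sqrt(x[2]+x[:2]@x[:2]),len(rim))
    # hook yellow
    win[:]=0
    if n=='side': win[110:145,285:340]=1
    else: win[158:206,370:416]=1
    y=(H[...,0]>14)&(H[...,0]<32)&(H[...,1]>150)&(H[...,2]>90)&win&(P[...,2]>.15)
    Q=P[y]; print(' hook',y.sum(),Q.min(0),Q.max(0)); 
    if n=='top':
        for k in range(160,206,4):
            u=np.nonzero(y[k])[0]; print(k,u,P[k,u,2].round(3) if len(u) else '', P[k,u,:2].round(3).tolist() if len(u)<8 else '')
    # base plate
    B=(P[...,2]>.006)&(P[...,2]<.018)&(H[...,2]<90)&(P[...,0]>.45)&(P[...,0]<.95)&(abs(P[...,1]+.17)<.15)
    k,l,st,_=cv2.connectedComponentsWithStats(B.astype(np.uint8)); i=1+np.argmax(st[1:,4]); Q=P[l==i]
    rc=cv2.minAreaRect(Q[:,:2].astype(np.float32)); print(' base',len(Q),rc,cv2.boxPoints(rc).tolist())
print('grip tri',tri(r['side'],r['top']))
E
```

```text
side
 grip px 42 (np.float64(324.0), np.float64(285.9047619047619)) [0.5446 0.2189 0.1092]
 blue 18 [0.6094 0.2434 0.0906] [0.6957 0.2815 0.0936] [0.648  0.2682 0.0921]
 rimfit [0.6575 0.2314] 0.04939037033437352 18
 hook 279 [ 0.6315 -0.2275  0.2707] [ 0.7326 -0.1346  0.301 ]
 base 1059 ((0.7091342210769653, -0.17923322319984436), (0.17603692412376404, 0.10521293431520462), 5.216309070587158) [[0.6166974902153015, -0.13484691083431244], [0.6262630820274353, -0.23962412774562836], [0.8015709519386292, -0.22361953556537628], [0.7920053601264954, -0.11884231865406036]]
top
 grip px 40 (np.float64(238.6), np.float64(247.325)) [0.5457 0.2156 0.109 ]
 blue 952 [ 0.2449  0.0047 -0.0074] [0.7089 0.2786 1.7628] [0.6328 0.2219 0.1735]
 rimfit [0.4552 0.1499] 0.21904595116694545 105
 hook 370 [ 0.2449 -0.2303  0.2781] [0.7388 0.0047 1.7628]
160 []  []
164 [384 385 386 389 390 391 392 393 394 395 396 397 398 399 400 401 402 403
 404 405 406 407 408 409 410] [0.29  0.296 0.298 0.297 0.297 0.302 0.301 0.294 1.763 0.293 0.297 0.3
 0.295 0.293 0.3   0.298 0.296 0.3   0.297 0.296 0.297 0.295 0.296 0
[... 1199 characters left out ...]
8 ] [[0.661, -0.159], [0.66, -0.162], [0.662, -0.222], [0.663, -0.225], [0.664, -0.228]]
196 [382 383 384 409 410] [0.282 0.288 0.29  0.286 0.295] [[0.652, -0.16], [0.65, -0.162], [0.65, -0.164], [0.652, -0.227], [0.65, -0.228]]
200 [383 384 385] [0.297 0.306 0.305] [[0.638, -0.161], [0.635, -0.162], [0.636, -0.165]]
204 []  []
 base 1621 ((0.7141280770301819, -0.1823614537715912), (0.1858683079481125, 0.12096581608057022), 7.746214866638184) [[0.6138896942138672, -0.13495662808418274], [0.6301941871643066, -0.2548186182975769], [0.8143664598464966, -0.22976627945899963], [0.7980619668960571, -0.10990428924560547]]
grip tri (array([0.5457, 0.2155, 0.1069]), np.float64(0.0003503102869417813))
```

```bash
python3 - <<'E'
from m import *
np.set_printoptions(precision=4,suppress=True)
g=grab()
for n,(s,P,H) in g.items():
    ok=s['range_z']>.1
    rim=ok&near(P,(.658,.231),.062,.084,.102)&(H[...,0]>100)&(H[...,0]<130)&(H[...,1]>80)
    Q=P[rim]; 
    if len(Q)>15:
        A=np.c_[2*Q[:,:2],np.ones(len(Q))]; x=np.linalg.lstsq(A,(Q[:,:2]**2).sum(1),rcond=None)[0]
        print(n,'rim',x[:2],np.sqrt(x[2]+x[:2]@x[:2]),len(Q), 'circ',cv2.minEnclosingCircle(Q[:,:2].astype(np.float32)))
    w=ok&near(P,(.5457,.2155),.06,.09,.13); Q=P[w]; Q=Q[Q[:,0]<.565]
    c,d=Q[:,:2].mean(0),np.linalg.svd(Q[:,:2]-Q[:,:2].mean(0))[2][0]; print(n,'crown',len(Q),c,d,'normal yaw',np.arctan2(-d[0],d[1]) if d[1]>0 else np.arctan2(d[0],-d[1]),Q[:,2].mean())
    y=ok&(H[...,0]>14)&(H[...,0]<34)&(H[...,1]>110)&(P[...,2]>.2)&(P[...,2]<.33)&(P[...,0]<.715)&(P[...,0]>.6)&(P[...,1]<-.12)&(P[...,1]>-.26)
    for nm,m in(('L',y&(P[...,1]>-.19)),('R',y&(P[...,1]<-.19))):
        Q=P[m]; f=cv2.fitLine(Q[:,:2].astype(np.float32),cv2.DIST_HUBER,0,.01,.01).ravel(); yaw=np.arctan(f[1]/f[0])
        print(n,nm,len(Q),'yaw',yaw,'y at .66',f[3]+(.66-f[2])*np.tan(yaw)); o=np.argsort(Q[:,0])
        for a in np.arange(.62,.71,.01):
            q=Q[(Q[:,0]>=a)&(Q[:,0]<a+.01)]
            if len(q): print('   ',a.round(2),len(q),'zmed',np.median(q[:,2]).round(4),'ymed',np.median(q[:,1]).round(4),'xmin',q[:,0].min())
    for nm,b in(('cup',(.66,.03)),):
        q=P[ok&near(P,b,.12,.05,.08)]; print('cup',len(q),q.mean(0) if len(q) else '')
im=g['side'][0]['pixels'][100:160,270:350]; im=cv2.resize(im,None,fx=8,fy=8,interpolation=cv2.INTER_CUBIC); cv2.imwrite('pics/hook.png',im[...,::-1])
E
```

```text
side rim [0.6572 0.2312] 0.04987422031403994 276 circ ((0.6563518643379211, 0.2310992032289505), 0.05246201530098915)
side crown 191 [0.5464 0.2266] [-0.0653  0.9979] normal yaw 0.06537815112325332 0.10632175620913342
side L 123 yaw 0.1276155 y at .66 -0.15727973
    0.63 15 zmed 0.2945 ymed -0.1618 xmin 0.631936633055209
    0.64 17 zmed 0.2861 ymed -0.1589 xmin 0.6403765393133222
    0.65 14 zmed 0.2817 ymed -0.1595 xmin 0.6511535601784207
    0.66 17 zmed 0.2873 ymed -0.1557 xmin 0.6603651674197963
    0.67 12 zmed 0.2926 ymed -0.1541 xmin 0.6701125138996197
    0.68 13 zmed 0.2915 ymed -0.1543 xmin 0.6803676414315876
    0.69 15 zmed 0.2915 ymed -0.153 xmin 0.6913897967103441
    0.7 14 zmed 0.2923 ymed -0.1528 xmin 0.7021136695813558
side R 105 yaw 0.1195563 y at .66 -0.22117813
    0.63 3 zmed 0.2985 ymed -0.2222 xmin 0.6389779099029492
    0.64 15 zmed 0.2917 ymed -0.2225 xmin 0.641689108085678
    0.65 16 zmed 0.2847 ymed -0.2235 xmin 0.6503715136754475
    0.66 15 zmed 0.2814 ymed -0.2205 xmin 0.6603479076961675
    0.67 14 zmed 0.2878 ymed -0.2187 xmin 0.671050494382863
   
[... 755 characters left out ...]
0.6703941016517543
    0.68 12 zmed 0.2945 ymed -0.1583 xmin 0.6817318131467345
    0.69 11 zmed 0.294 ymed -0.1558 xmin 0.6901638858247477
    0.7 14 zmed 0.2933 ymed -0.1552 xmin 0.7001317135362016
top R 94 yaw 0.12124833 y at .66 -0.22493063
    0.64 12 zmed 0.2982 ymed -0.227 xmin 0.6412516287345037
    0.65 10 zmed 0.2895 ymed -0.2248 xmin 0.6513783959849181
    0.66 12 zmed 0.2857 ymed -0.2241 xmin 0.6600699855887119
    0.67 15 zmed 0.2907 ymed -0.2237 xmin 0.6708163899107961
    0.68 14 zmed 0.2938 ymed -0.2211 xmin 0.6806378782479996
    0.69 12 zmed 0.2941 ymed -0.2215 xmin 0.6911487481119302
    0.7 13 zmed 0.2949 ymed -0.2181 xmin 0.7003248738958162
cup 179 [0.7336 0.0024 0.0654]
```

View pics/hook.png

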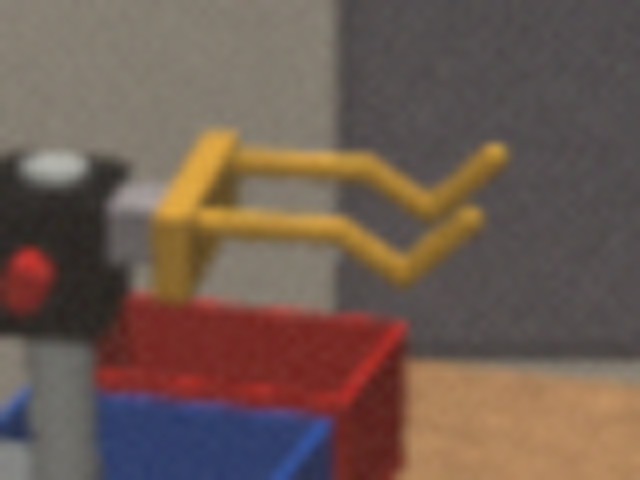

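The crop shows both V-notches clearly, at crop (402,275) and (430,210), which is (320,134) and (324,126) in full pixels. From these, the notch centre line is at about 0.278 m, and the stand origin is about (0.659, -0.191) with yaw 0.12. The pail is at (0.658, 0.230) with yaw about 0.09. The grip is at (0.546, 0.216, 0.107).

The rows are not in the units I measure in: shifts go in shares of 0.75 m and turns go in shares of pi rad. I convert before sending: -0.4615 m is -0.6153, -0.46 m is -0.6133, 1.177 rad is 0.3747.

```bash
python3 drive.py '[[[-0.1333,-0.0733,0,0.0637,0.4],[-0.2667,-0.1467,0,0.1273,0.4],[-0.4,-0.2133,0,0.2228,0.4],[-0.5333,-0.2933,0,0.3183,0.4],[-0.6133,-0.336,0,0.3747,0.4],[-0.6133,-0.336,0,0.3747,0.4],[-0.6153,-0.3365,0,0.3747,0.4],[-0.6153,-0.3365,0,0.3747,0.4],[-0.6153,-0.3365,0,0.3747,0.4],[-0.6153,-0.3365,0,0.3747,0.4],[-0.6153,-0.3365,0,0.3747,0.4],[-0.6153,-0.3365,0,0.3747,0.4],[-0.6153,-0.3365,0,0.3747,0.4],[-0.6153,-0.3365,0,0.3747,0.4],[-0.6153,-0.3365,0,0.3747,0.4]]]' 20
python3 - <<'E'
from m import *
print(sense()['tool_rot'],sense()['force'])
s=snap('top','top1.png');P=cloud(s)
s=snap('side');im=cv2.resize(s['pixels'][200:350,220:400],None,fx=4,fy=4); cv2.imwrite('pics/side1.png',im[...,::-1])
E
```

```text
t: 1.8
tcp_pos: [0.5506, 0.2187, 0.2533]
tool_rot: [0.674, 0.739, -0.0, -0.0]
force: [0.5, 0.6, -0.4]
finger_gap: 0.396
gripper_force: 0.0
[ 6.73828588e-01  7.38887615e-01 -1.99650608e-04 -2.93343518e-04] [ 0.45540423  0.56292225 -0.43395395]
```

View pics/side1.png

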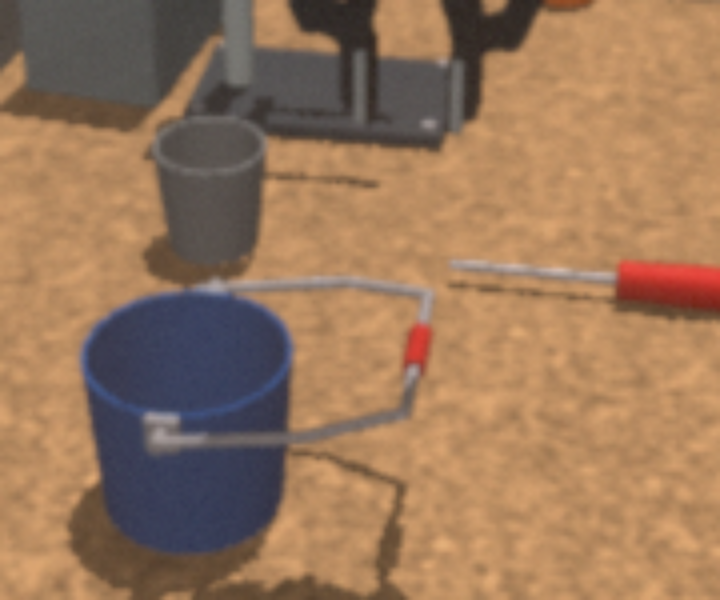

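The crop shows the open fingers at (360,80) and (465,95), straddling the grip's line at (418,348) with room on both sides. I'm descending now.

Scaled: 0.17 m is 0.2267, 0.16 m is 0.2133.

```bash
python3 drive.py '[[[0,0,0.0533,0,0.4],[0,0,0.1067,0,0.4],[0,0,0.1467,0,0.4],[0,0,0.1867,0,0.4],[0,0,0.2133,0,0.4],[0,0,0.2267,0,0.4],[0,0,0.2267,0,0.4],[0,0,0.2267,0,0.4]]]'
python3 - <<'E'
from m import *
s=snap('side');im=cv2.resize(s['pixels'][200:350,220:400],None,fx=4,fy=4); cv2.imwrite('pics/side2.png',im[...,::-1])
E
```

```text
t: 2.7
tcp_pos: [0.5523, 0.218, 0.0841]
tool_rot: [0.674, 0.738, 0.001, 0.0]
force: [0.7, 0.4, 0.7]
finger_gap: 0.398
gripper_force: 0.0
```

View pics/side2.png

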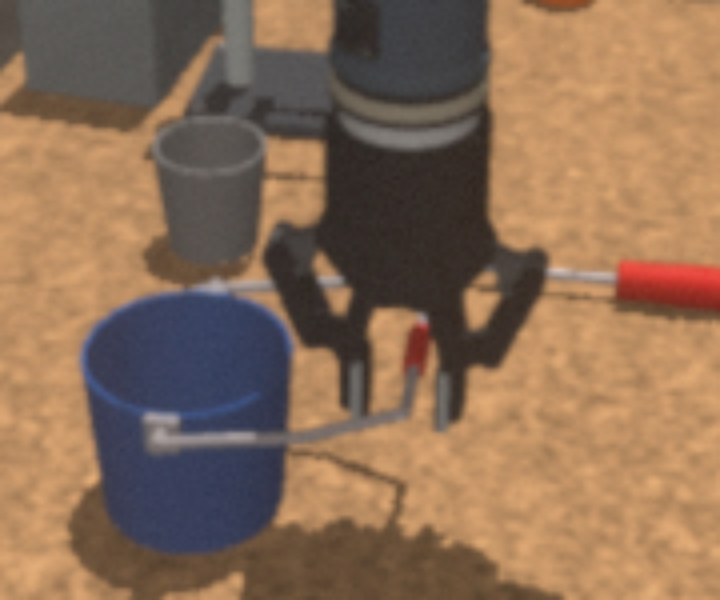

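Scaled: -0.08 m is -0.1067, -0.02 m is -0.0267.

```bash
python3 drive.py '[[[0,0.004,0,0,0.4],[0,0.0067,-0.008,0,0.4],[0,0.008,-0.016,0,0.4],[0,0.0107,-0.0267,0,0.4],[0,0.0133,-0.036,0,0.4],[0,0.0173,-0.0453,0,0.4],[0,0.0213,-0.0547,0,0.4],[0,0.0267,-0.0653,0,0.4],[0,0.0333,-0.076,0,0.4],[0,0.04,-0.0867,0,0.4],[0,0.048,-0.0973,0,0.4],[0,0.056,-0.1067,0,0.4]]]'
python3 - <<'E'
from m import *
np.set_printoptions(precision=4,suppress=True)
s=snap('side');im=cv2.resize(s['pixels'][200:350,220:400],None,fx=4,fy=4); cv2.imwrite('pics/side3.png',im[...,::-1])
P=cloud(s);H=hsv(s);ok=s['range_z']>.1
Q=P[ok&near(P,(.658,.231),.07,.08,.1)&(H[...,0]>100)&(H[...,0]<130)&(H[...,1]>80)];A=np.c_[2*Q[:,:2],np.ones(len(Q))]; x=np.linalg.lstsq(A,(Q[:,:2]**2).sum(1),rcond=None)[0]; print(x[:2],len(Q))
E
```

```text
t: 3.95
tcp_pos: [0.5947, 0.2212, 0.1642]
tool_rot: [0.675, 0.738, 0.0, 0.0]
force: [0.5, -0.1, -0.0]
finger_gap: 0.403
gripper_force: 0.2
[0.6572 0.2311] 330
```

View pics/side3.png

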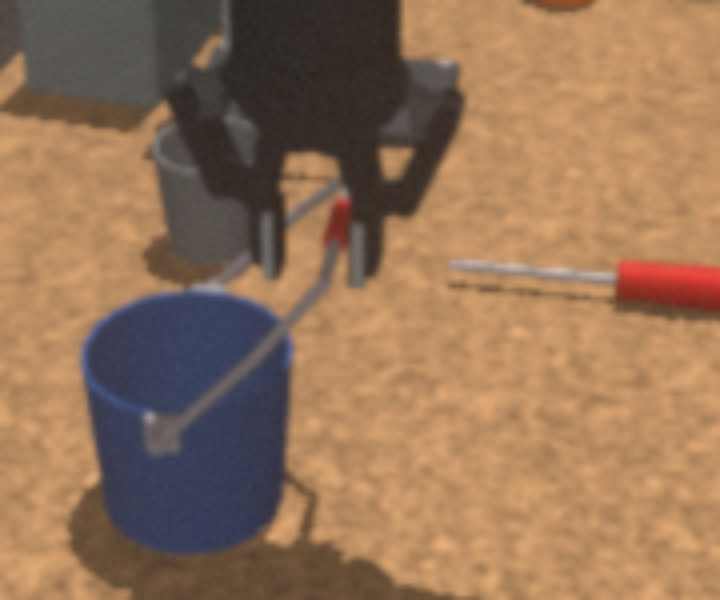

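The bail follows the rear fingertip (grip at crop (340,222)) and the pail has not moved. I'm continuing the arc, then backing off so that neither finger touches.

Scaled: 0.072 m is 0.096, 0.042 m is 0.056.

```bash
python3 drive.py '[[[0,0.0093,-0.0093,0,0.4],[0,0.0187,-0.0173,0,0.4],[0,0.028,-0.024,0,0.4],[0,0.0373,-0.0293,0,0.4],[0,0.0467,-0.0333,0,0.4],[0,0.056,-0.0373,0,0.4],[0,0.064,-0.04,0,0.4],[0,0.072,-0.0427,0,0.4],[0,0.08,-0.0453,0,0.4],[0,0.0867,-0.0467,0,0.4],[0,0.092,-0.0467,0,0.4],[0,0.096,-0.0467,0,0.4],[0,0.096,-0.0467,0,0.4],[0,0.088,-0.0467,0,0.4],[0,0.0827,-0.0467,0,0.4],[0,0.0827,-0.0467,0,0.4],[0,0.0827,-0.0467,0,0.4]]]'
python3 - <<'E'
from m import *
np.set_printoptions(precision=4,suppress=True)
s=snap('side');im=cv2.resize(s['pixels'][180:330,220:400],None,fx=4,fy=4); cv2.imwrite('pics/side4.png',im[...,::-1])
P=cloud(s);H=hsv(s);ok=s['range_z']>.1
Q=P[ok&near(P,(.658,.231),.07,.08,.1)&(H[...,0]>100)&(H[...,0]<130)&(H[...,1]>80)];A=np.c_[2*Q[:,:2],np.ones(len(Q))]; x=np.linalg.lstsq(A,(Q[:,:2]**2).sum(1),rcond=None)[0]; print(x[:2],len(Q))
m=red(H)&near(P,(.658,.231),.06,.12,.23); print('grip',m.sum(),P[m].mean(0),P[m].std(0))
E
```

```text
t: 5.7
tcp_pos: [0.6551, 0.2268, 0.1985]
tool_rot: [0.675, 0.738, 0.0, 0.0]
force: [0.6, 1.0, -0.5]
finger_gap: 0.402
gripper_force: 0.0
[0.6573 0.2309] 286
grip 31 [0.652  0.2339 0.2052] [0.0021 0.008  0.0011]
```

View pics/side4.png

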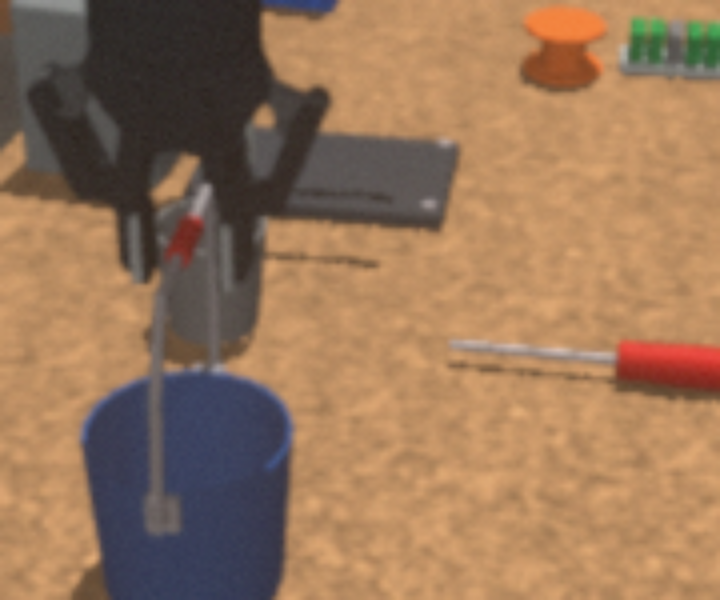

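The bail stands upright. The red grip, at crop (185,240), is clear of both fingers, and the pail has not moved. I'll wait, centre on the grip, close and lift gently.

Scaled: -0.003 m is -0.004.

```bash
python3 drive.py '[[[0,0,0,0,0.4],[0,0,0,0,0.4],[0,0,0,0,0.4],[0,0,0,0,0.4],[0.004,0,-0.004,0,0.4],[0.004,0,-0.004,0,0.4],[0.004,0,-0.004,0,0],[0.004,0,-0.004,0,0],[0.004,0,-0.004,0,0],[0.004,0,-0.004,0,0],[0.004,0,-0.004,0,0],[0.004,0,-0.004,0,0],[0.004,0,-0.004,0,0],[0.004,0,-0.004,0,0]]]' 50
python3 drive.py '[[[0,0,-0.0067,0,0],[0,0,-0.0133,0,0],[0,0,-0.0213,0,0],[0,0,-0.032,0,0],[0,0,-0.0453,0,0],[0,0,-0.06,0,0],[0,0,-0.0747,0,0],[0,0,-0.0867,0,0],[0,0,-0.0933,0,0],[0,0,-0.0933,0,0],[0,0,-0.0933,0,0],[0,0,-0.0933,0,0]]]'
```

```text
t: 7.15
tcp_pos: [0.6552, 0.2299, 0.2016]
tool_rot: [0.675, 0.738, 0.0, 0.0]
force: [-0.5, 0.4, 2.3]
finger_gap: 0.122
gripper_force: 48.5
t: 8.35
tcp_pos: [0.6546, 0.2297, 0.2705]
tool_rot: [0.675, 0.738, -0.001, -0.0]
force: [-1.0, -0.4, -4.0]
finger_gap: 0.121
gripper_force: 48.5
```

Scaled: -0.206 m is -0.2747, -0.05 m is -0.0667, -0.031 rad is -0.0099.

```bash
python3 drive.py '[[[-0.0027,-0.0013,-0.008,0,0],[-0.008,-0.004,-0.0187,0,0],[-0.016,-0.0053,-0.032,0,0],[-0.0267,-0.008,-0.0453,0,0],[-0.04,-0.0107,-0.056,0,0],[-0.056,-0.0147,-0.064,0,0],[-0.0747,-0.0187,-0.0693,0,0],[-0.0947,-0.024,-0.0693,0,0],[-0.116,-0.0293,-0.0693,0,0],[-0.1387,-0.0347,-0.0693,0,0],[-0.1613,-0.04,-0.0693,0,0],[-0.184,-0.0453,-0.0693,-0.0016,0],[-0.2067,-0.0507,-0.0693,-0.0032,0],[-0.2293,-0.056,-0.0693,-0.0048,0],[-0.252,-0.0613,-0.0693,-0.0064,0],[-0.2747,-0.0667,-0.0693,-0.0099,0]]]'
python3 drive.py '[[[-0.0227,-0.0067,0,0,0],[-0.0453,-0.0133,0,0,0],[-0.068,-0.02,0,0,0],[-0.0907,-0.0267,0,0,0],[-0.1133,-0.0333,0,0,0],[-0.136,-0.04,0,0,0],[-0.1587,-0.0467,0,0,0],[-0.1813,-0.0533,0,0,0],[-0.2027,-0.0587,0,0,0],[-0.2227,-0.0627,0,0,0],[-0.2413,-0.0667,0,0,0],[-0.2573,-0.0693,0,0,0],[-0.2693,-0.0707,0,0,0],[-0.2787,-0.0707,0,0,0],[-0.2853,-0.0707,0,0,0],[-0.288,-0.0707,0,0,0],[-0.288,-0.0707,0,0,0],[-0.288,-0.0707,0,0,0]]]'
python3 - <<'E'
from m import *
np.set_printoptions(precision=4,suppress=True)
st=sense();print(st['tool_rot'],st['force'],st['tcp_pos'])
g=grab()
o=np.array([.659,-.191]);a=.12;ex=np.array([np.cos(a),np.sin(a)]);ey=np.array([-ex[1],ex[0]])
for n,(s,P,H) in g.items():
    ok=s['range_z']>.1; c=st['tcp_pos'][:2]
    m=ok&near(P,c,.06,.29,.335)&red(H); print(n,'grip red',m.sum(),P[m].mean(0) if m.any() else '')
    w=ok&near(P,c,.06,.296,.33)&(H[...,1]<70)&(H[...,2]>80)
    Q=P[w]; print(' wire',len(Q), Q.mean(0) if len(Q) else '', np.linalg.svd(Q[:,:2]-Q[:,:2].mean(0))[2][0] if len(Q)>5 else '')
    q=ok&near(P,c,.075,.19,.225)&(H[...,0]>100)&(H[...,0]<130)&(H[...,1]>80); Q=P[q]
    if len(Q)>10:
        A=np.c_[2*Q[:,:2],np.ones(len(Q))]; x=np.linalg.lstsq(A,(Q[:,:2]**2).sum(1),rcond=None)[0]; print(' rim',x[:2],Q[:,2].max(),len(Q))
    cv2.imwrite('pics/%s5.png'%n,cv2.resize(s['pixels'][80:280,230:470] if n=='side' else s['pixels'][120:270,320:500],None,fx=3,fy=3)[...,::-1])
E
```

```text
t: 9.95
tcp_pos: [0.6234, 0.0185, 0.3231]
tool_rot: [0.663, 0.749, -0.0, -0.0]
force: [-0.2, -0.1, -4.8]
finger_gap: 0.123
gripper_force: 48.5
t: 11.75
tcp_pos: [0.5973, -0.2001, 0.3233]
tool_rot: [0.663, 0.749, 0.0, -0.0]
force: [0.6, 0.2, -4.4]
finger_gap: 0.122
gripper_force: 48.5
[ 0.6629  0.7487  0.0002 -0.0003] [ 0.5865  0.1608 -4.4166] [ 0.5973 -0.2001  0.3233]
side grip red 6 [ 0.5948 -0.1889  0.328 ]
 wire 104 [ 0.5938 -0.1776  0.3153] [-0.1299  0.9915]
 rim [ 0.5992 -0.1986] 0.21526708896584965 541
top grip red 2 [ 0.5942 -0.1886  0.3268]
 wire 2 [ 0.6045 -0.2555  0.3105] 
 rim [ 0.602  -0.2014] 0.22062757390491 53
```

View pics/side5.png

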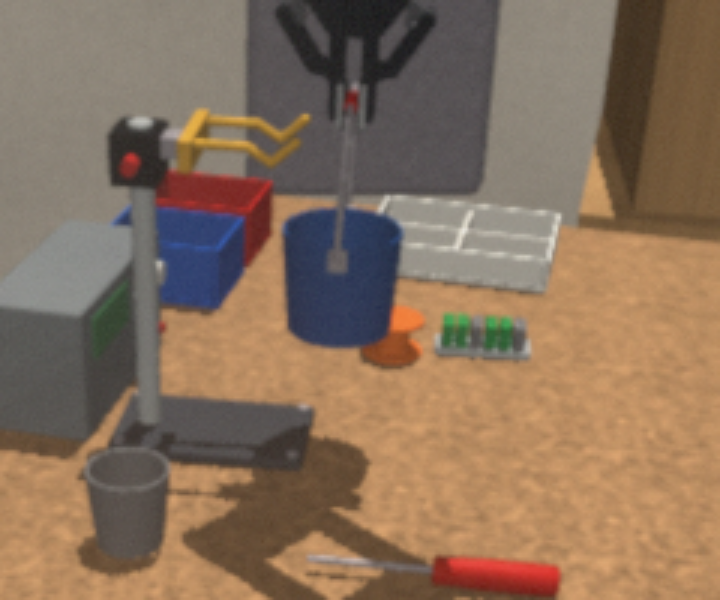

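The pail hangs plumb in front of the stand. The crown, at crop (350,95), is above the prong tips at (305,118), with about 19 mm of clearance by the numbers. I'm advancing 62 mm.

Scaled: 0.062 m is 0.0827, 0.06 m is 0.08.

```bash
python3 drive.py '[[[0,0.0027,0,0,0],[0,0.0067,0,0,0],[0,0.0133,0,0,0],[0,0.0213,0,0,0],[0,0.0293,0,0,0],[0,0.0373,0,0,0],[0,0.0453,0,0,0],[0,0.0533,0,0,0],[0.0013,0.0613,0,0,0],[0.0013,0.0693,0,0,0],[0.0013,0.076,0,0,0],[0.0013,0.08,0,0,0],[0.0013,0.0827,0,0,0],[0.0013,0.0827,0,0,0],[0.0013,0.0827,0,0,0]]]'
python3 drive.py '[[[0,0,0.004,0,0],[0,0,0.0093,0,0],[0,0,0.0147,0,0],[0,0,0.02,0,0],[0,0,0.024,0,0],[0,0,0.0267,0,0],[0,0,0.0267,0,0],[0,0,0.0267,0,0]]]'
python3 - <<'E'
from m import *
np.set_printoptions(precision=4,suppress=True)
f=[]
st=sense();g=grab();print(st['tcp_pos'],st['force'])
for n,(s,P,H) in g.items():
    ok=s['range_z']>.1; c=st['tcp_pos'][:2]
    q=ok&near(P,c,.075,.17,.215)&(H[...,0]>100)&(H[...,0]<130)&(H[...,1]>80); Q=P[q]
    A=np.c_[2*Q[:,:2],np.ones(len(Q))]; x=np.linalg.lstsq(A,(Q[:,:2]**2).sum(1),rcond=None)[0]; print(n,' rim',x[:2],len(Q))
    if n=='side': cv2.imwrite('pics/side6.png',cv2.resize(s['pixels'][80:230,240:400],None,fx=4,fy=4)[...,::-1])
E
```

```text
t: 13.35
tcp_pos: [0.6585, -0.1922, 0.3232]
tool_rot: [0.663, 0.749, -0.0, -0.0]
force: [0.2, -0.2, -4.1]
finger_gap: 0.12
gripper_force: 48.5
t: 14.15
tcp_pos: [0.6588, -0.1922, 0.3034]
tool_rot: [0.663, 0.749, 0.0, 0.0]
force: [1.1, 1.0, -4.6]
finger_gap: 0.121
gripper_force: 48.5
[ 0.6588 -0.1922  0.3034] [ 1.0862  0.9544 -4.5681]
side  rim [ 0.661  -0.1909] 526
top  rim [ 0.664  -0.1929] 22
```

View pics/side6.png

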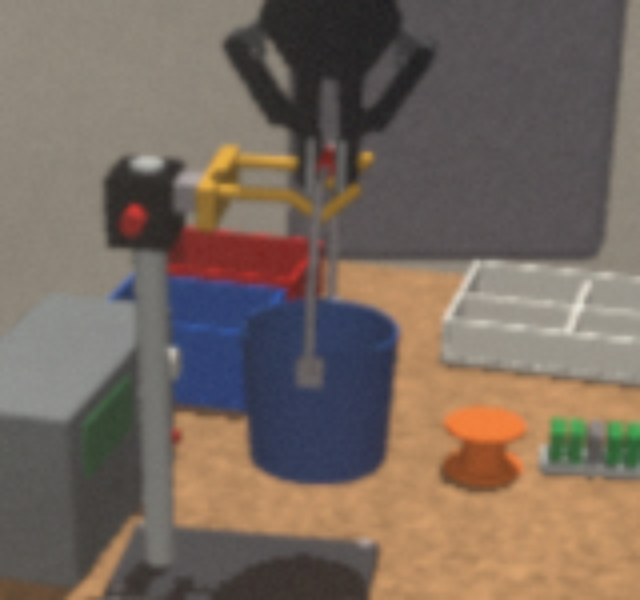

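The crown sits over the V between the prong tips and the arms (notch at crop (320,215)). From here I lower by feel.

Scaled: 0.003 m is 0.004, 0.002 m is 0.0027.

```bash
for i in 1 2 3 4 5; do python3 drive.py '[[[0,0,0.0013,0,0],[0,0,0.0027,0,0],[0,0,0.004,0,0],[0,0,0.004,0,0]]]' | egrep 'tcp|^force'; done
```

```text
tcp_pos: [0.6586, -0.1922, 0.3]
force: [0.1, -0.2, -4.3]
tcp_pos: [0.6586, -0.1922, 0.297]
force: [-0.8, -0.0, -5.3]
tcp_pos: [0.6586, -0.1921, 0.2941]
force: [-0.3, -0.4, -4.3]
tcp_pos: [0.6586, -0.1921, 0.2911]
force: [-0.4, -0.4, -4.4]
tcp_pos: [0.6587, -0.1922, 0.2882]
force: [0.3, 0.6, -4.2]
```

Scaled: 0.0015 m is 0.002, 0.001 m is 0.0013.

```bash
for i in 1 2 3; do python3 drive.py '[[[0,0,0.0007,0,0],[0,0,0.0013,0,0],[0,0,0.002,0,0],[0,0,0.002,0,0]]]' | egrep 'tcp|^force'; python3 drive.py '[[[0,0,0,0,0]]]' | egrep '^force';  done
```

```text
tcp_pos: [0.6588, -0.1922, 0.287]
force: [-0.3, 0.5, -3.1]
force: [-0.0, -0.1, -3.0]
tcp_pos: [0.6588, -0.1922, 0.2855]
force: [0.6, 0.3, -1.6]
force: [0.4, -0.2, -1.8]
tcp_pos: [0.6589, -0.1922, 0.284]
force: [0.1, -0.3, 0.2]
force: [1.2, 0.6, -0.8]
```

Scaled: 0.0008 m is 0.0011, 0.0004 m is 0.0005.

```bash
python3 drive.py '[[[0,0,0.0005,0,0],[0,0,0.0011,0,0],[0,0,0.0011,0,0]]]'|grep -E 'tcp|^force'; for i in 1 2 3 4; do python3 drive.py '[[[0,0,0,0,0]]]' | egrep '^force';  done
```

```text
tcp_pos: [0.6589, -0.1922, 0.2832]
force: [0.2, 1.1, -0.1]
force: [0.7, 1.0, -0.1]
force: [1.2, 0.9, 0.3]
force: [-0.2, 1.0, 0.9]
force: [1.0, 1.3, 1.6]
```

The hook carries everything. I'm opening slowly.

```bash
python3 drive.py '[[[0,0,0,0,0.13],[0,0,0,0,0.14],[0,0,0,0,0.16],[0,0,0,0,0.19],[0,0,0,0,0.23],[0,0,0,0,0.28],[0,0,0,0,0.33],[0,0,0,0,0.36],[0,0,0,0,0.36],[0,0,0,0,0.36]]]' 20
python3 - <<'E'
from m import *
s=snap('side');cv2.imwrite('pics/side7.png',cv2.resize(s['pixels'][80:230,240:400],None,fx=4,fy=4)[...,::-1])
print(sense()['force'])
E
```

```text
t: 19.45
tcp_pos: [0.6587, -0.1922, 0.283]
tool_rot: [0.663, 0.749, -0.0, -0.0]
force: [-0.2, -0.1, 0.2]
finger_gap: 0.36
gripper_force: 0.0
[ 1.42844403  0.35265729 -0.83170719]
```

View pics/side7.png

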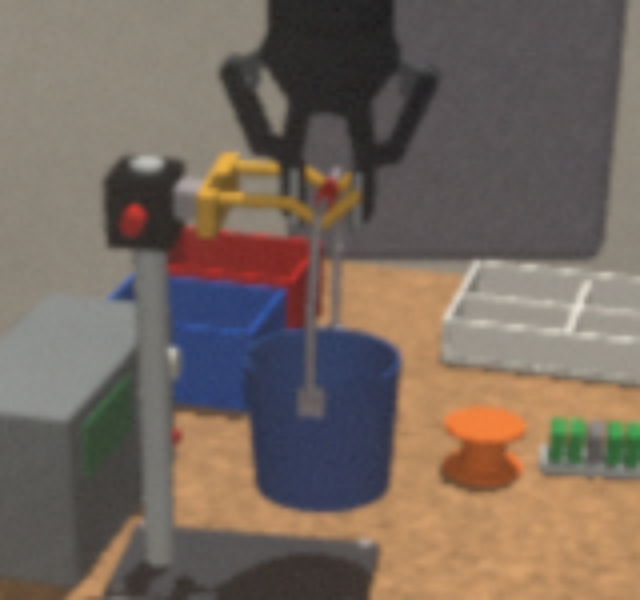

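The bail is seated in both notches (crop (318,215) and (335,185)), the pail hangs upright, and the fingers are open and clear. I'm going straight up.

Scaled: -0.1 m is -0.1333, -0.085 m is -0.1133.

```bash
python3 drive.py '[[[0,0,-0.0067,0,0.36],[0,0,-0.016,0,0.36],[0,0,-0.0267,0,0.36],[0,0,-0.04,0,0.36],[0,0,-0.0533,0,0.36],[0,0,-0.0733,0,0.36],[0,0,-0.0933,0,0.36],[0,0,-0.1133,0,0.36],[0,0,-0.1333,0,0.36],[0,0,-0.1333,0,0.36],[0,0,-0.1333,0,0.36],[0,0,-0.1333,0,0.36],[0,0,-0.1333,0,0.36],[0,0,-0.1333,0,0.36]]]'
python3 - <<'E'
from m import *
np.set_printoptions(precision=4,suppress=True)
for k in range(2):
    for n,(s,P,H) in grab().items():
        ok=s['range_z']>.1; c=(.659,-.192)
        m=ok&near(P,c,.03,.26,.31)&red(H); print(n,'grip',m.sum(),P[m].mean(0) if m.any() else '')
        Q=P[ok&near(P,c,.075,.16,.2)&(H[...,0]>100)&(H[...,0]<130)&(H[...,1]>80)]
        if len(Q)>10: A=np.c_[2*Q[:,:2],np.ones(len(Q))]; x=np.linalg.lstsq(A,(Q[:,:2]**2).sum(1),rcond=None)[0]; print(' rim',x[:2],len(Q))
E
```

```text
t: 20.9
tcp_pos: [0.6585, -0.1921, 0.3821]
tool_rot: [0.663, 0.749, -0.0, -0.001]
force: [-0.3, -0.0, -0.2]
finger_gap: 0.36
gripper_force: 0.0
side grip 11 [ 0.6562 -0.1861  0.2875]
 rim [ 0.6589 -0.1911] 320
top grip 0 
 rim [ 0.7077 -0.2032] 15
side grip 12 [ 0.6567 -0.1863  0.2878]
 rim [ 0.6589 -0.1914] 320
top grip 0 
 rim [ 0.7043 -0.2022] 16
```

Still, centred and clear, so I'm handing it in.

```bash
python3 -c "
from station import manip, optics, sense
print(manip.sign_off())"
```

```text
the job is handed in; nothing more can be done
None
```

The job is handed in: the bail was raised with a fingertip, and in the last images the pail hangs still and upright in both notches with the robot clear, though sign-off printed no verdict.

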